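Weigh the orange-capped sample vial

ROBOT

A 6-joint arm with a two-finger parallel gripper is mounted at the origin on the work surface. World frame = base frame: x ahead of the robot, y to its left, z up, the work surface at z = 0. Lengths are in mm, angles in rad, forces in N, time in s.
With the tool pointing down it reaches from about 350 to 775 mm from the base axis. Payload 5.5 kg.
Tool frame: the origin (TCP) lies midway between the tips of the shut fingers; the grasp point (between the pads) lies tcp_to_grasp behind it (tcp_to_grasp is the distance from the TCP to the grasp point, in mm); z points along the fingers, y is the line along which they close (so a half turn about z gives the same grasp; the last joint's range is limited). The gripper opens to 85 mm and grips with 20 to 120 N. Pads are 22 mm wide; open, the fingers measure 114 mm over their backs; the gripper's body (76 mm by 85 mm) begins 54 mm behind the grasp point. The pads swing forward as they close: fully open they stand 13 mm farther back than shut.
Start: joints at [-1.389, 0.313, 0.046, 1.304, 0, 1.431], TCP at [181.854, -545.528, 231.323] pointing down, gripper open.
Joint ranges: [-2.76, 2.76], [-0.86, 1.69], [-1.03, 1.26], [-2.2, 2.34], [-1.47, 1.5], [-3.14, 3.14]. Speed limits (rad/s): [2.57, 2.57, 3.14, 3.14, 3.14, 3.14].

INTERFACE

Orientations are given as a 3x3 rotation matrix whose columns are the frame's x, y, z axes.
In Python, from workcell import * gives the robot as it stands.
- The arm moves only by the shell command python3 -m creep 'ROWS' [FORCE]. ROWS is JSON, a list of rows, each an object of numbers: "tx", "ty", "tz": the shift along the world's x, y, z scaled (see below); "yaw": the turn about the world's z scaled (see below); "claw": the gripper's target within -1 to 1 (shut at 1, half-way at 0, fully open at -1). A call has 1 to 20 rows; each row is the pose to reach, as a shift and turn from the pose commanded when the call began; what a row does not reach only later rows make up. The controller multiplies each number of a shift by 0.1 m and each number of a turn by pi/2 rad. A row lasts 1/10 s, in which the tool goes at most 50 mm and 8.59 degrees, less where a joint would pass 70% of its speed; a pose out of reach is approached as far as the arm can. A call with a number of a shift or a turn outside -1 to 1 is refused whole. A call with a gripper value outside its range is refused whole. The fingers move at their own pace and stop on an object; FORCE is the grip in N (left out, the last holds). Time passes only in rows, so rows that repeat a pose let the fingers close. It gives the time, the measured TCP pose, the force, the opening and the grip force at its end, in the units of the state.
- read_state(): the state, without advancing time (a new reading comes with each control period).
- grab_frame(name): name is "side" or "top" or "wrist"; returns a dict with "color" (384x512x3 uint8, red, green, blue), "fx", "fy", "cx", "cy" (pixels), "k1" (the pictures are not rectified: a ray, as slopes to the right and down, at radius r is drawn at 1 + k1 r^2 times it, then the intrinsics apply), "pose" (4x4, takes a point from camera to world coordinates); the wrist camera has in their place "hand_eye" (4x4, takes a point from camera to tool coordinates, whose origin is the TCP and whose axes are the flange's). Camera axes: x right, y up, looking along -z (the intrinsics and any distortion apply to the point x, -y, -z); pixel columns grow to the right and rows downward; lengths in mm; the calibration is good to about 2 mm. A picture is of the moment at which its call begins: read the wrist's pose just before it. There is no depth.
- job_done(): hands the job in; it is judged then, once.
The state is a dict: "time_s": time; "q": joint angles; "qvel": joint speeds; "tau": joint torques, N m; "position": TCP position; "tcp_rot": TCP orientation; "wrist_force": force on the tool from outside, world axes, zero at the start; "moment": the same for the moment, N m; "gripper_width": opening from 0.0 (shut) to 1.0 (fully open); "finger_force": force on a finger pad.
Only numpy, scipy, OpenCV 4.12 (cv2) and the standard library are available. Lean on these libraries where they do the work, as an engineer would, in place of code of your own. Each camera call takes 0.05 s, during which the arm holds its last target. There are 200 camera calls.

TASK

Lift the steel sample vial with the orange cap out of the crowded blue rack, where only the clear aisles on either side of its row leave room for fingers, and stand it upright in the middle of the balance's round pan. Set it down gently, do not drop it, and leave the blue-capped and white-capped vials standing where they are in the rack.

Things in the scene. Friction and masses are not known exactly. Their poses are not given: they have to be found in the camera images.
- vial_orange: Vial to weigh: sealed upright steel cylinder, 30 mm diameter, 110 mm tall, about 0.18 kg, orange cap (top 26 mm, same diameter) and band. Origin: centre of its underside; z up its axis. Stands loose in one of three holes in line in a fixed blue rack, floor 12 mm and holed top plate 62 mm above the table, so its upper 60 mm is free, top at 122 mm. Grasp across the row near the cap; lift straight up over 60 mm.
- vial_blue: Bystander, stays in its hole: same 30 x 110 mm steel vial, blue cap and band. Origin: centre of underside; z up. The three vials stand in any order in one straight row, holes 34 mm wide and 38 mm apart, so only 8 mm separates them: no room for a finger. The row runs along world y, turned by up to 0.45 rad either way with the rack. Rack (220 mm across the row, 150 mm along it) and balance may swap sides.
- vial_white: Bystander, stays in its hole: same 30 x 110 mm steel vial, white cap and band. Origin: centre of underside; z up. On each side of the vials' row, parallel to it, 80 mm between centres, stands a row of three fixed grey metal fittings with black caps, 28 mm wide, tops 100 mm above the table. This leaves a clear aisle 51 mm wide before and behind the vials: the only room for fingers.
- balance: Fixed laboratory balance: white body 260 x 200 mm, 58 mm high, with a round flat steel pan 120 mm in diameter marked with a 60 mm dark ring round its middle. Origin: on the table exactly below the pan's centre; z up. The pan's rigid top is 75 mm above the origin. The body reaches 170 mm to -x (display and keys) and 90 mm to +x of the origin.

How it is judged:
By the outcome, as a careful person would: the job done as asked, in the order asked, and still so for the second after the job is handed in, with the robot touching nothing.
It also fails if it takes over 37 s, if anything falls off the work surface, if the arm or the gripper's body presses on something with over 40 N, if the wrist force passes 120 N, or if a joint passes its speed limit or range.

## Working session

There is one attempt and no reset: what is moved stays moved. The work goes in short steps, Python scripts to look and compute and a shell command to move; the robot and the scene stay as the last step left them, time stands still between calls to the robot, and variables do not carry over. Pictures are saved under pics/ and viewed, at most 10 in all, crops included, and the job is handed in when it is done.

```bash
mkdir -p pics; cat > h.py <<'E'
from workcell import *
import numpy as np, cv2
def save(n,f): 
    g=grab_frame(n); cv2.imwrite(f,g["color"][:,:,::-1]); return g
def ray(g,u,v,T):
    K=np.array([[g["fx"],0,g["cx"]],[0,g["fy"],g["cy"]],[0,0,1.]])
    p=cv2.undistortPoints(np.array([[[u,v]]],float),K,np.array([g["k1"],0,0,0.]))[0,0]
    return T[:3,3],T[:3,:3]@np.array([p[0],-p[1],-1])
def hit(g,u,v,z,T=None):
    o,d=ray(g,u,v,g["pose"] if T is None else T); return (o+d*(z-o[2])/d[2]).round(1)
def tool(s,g):
    T=np.eye(4);T[:3,:3]=s["tcp_rot"];T[:3,3]=s["position"];return T@g["hand_eye"]
E
python3 - <<'E'
from h import *
import workcell,pickle
print({k:v for k,v in globals().items() if k in('tcp_to_grasp',)})
print(read_state())
a=save("top","pics/top.png");b=save("side","pics/side.png")
pickle.dump((a,b),open("f.pkl","wb"))
print(a["pose"],b["pose"])
E
```

```text
{'tcp_to_grasp': 18.700000000000003}
{'time_s': 0.0, 'q': array([-1.38862403e+00,  3.13985889e-01,  4.50050929e-02,  1.30358646e+00,
        6.22761503e-06,  1.43118588e+00]), 'qvel': array([-0.00014656,  0.00112452, -0.00064456, -0.00063608,  0.0006044 ,
        0.00025432]), 'tau': array([ 5.08412631e-04, -4.80629325e+01,  2.98530900e+01,  1.95411901e-02,
       -1.64716389e-04,  1.65743779e-05]), 'position': array([ 181.74547218, -545.00277767,  230.42779239]), 'tcp_rot': array([[ 9.48673159e-01,  3.16258026e-01, -3.14707704e-04],
       [ 3.16258081e-01, -9.48671592e-01,  1.74275015e-03],
       [ 2.52604465e-04, -1.75282915e-03, -9.99998432e-01]]), 'wrist_force': array([ 0.05843529, -0.19821999, -0.23736833]), 'moment': array([-0.04907517,  0.00488663, -0.02013215]), 'finger_force': 0.0, 'gripper_width': 1.0008525008814428}
[[ 3.78368755e-03  9.88536453e-01 -1.50934966e-01  4.39889461e+02]
 [-9.99761958e-01  6.98273136e-03  2.06704761e-02 -4.46675186e+00]
 [ 2.14874575e-02  1.50820827e-01  9.88327561e-01  7.58231989e+02]
 [ 0.00000000e+00  0.00000000e+00  0.00000000e+00  1.00000000e+00]] [[-9.98862193e-01  4.26723051e-02 -2.12930249e-02  5.13356296e+02]
 [-4.01328184e-02 -5.10949784e-01  8.58673206e-01  6.10833974e+02]
 [ 2.57618986e-02  8.58550751e-01  5.12080982e-01  4.25651384e+02]
 [ 0.00000000e+00  0.00000000e+00  0.00000000e+00  1.00000000e+00]]
```

View pics/top.png

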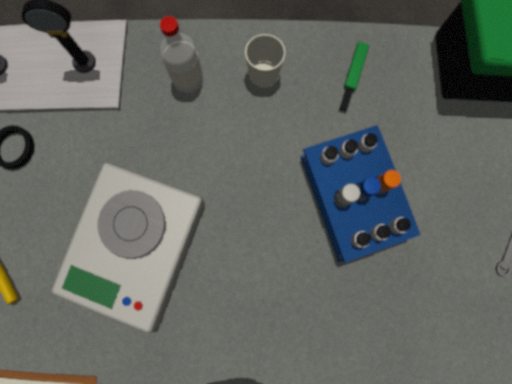

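View pics/side.png

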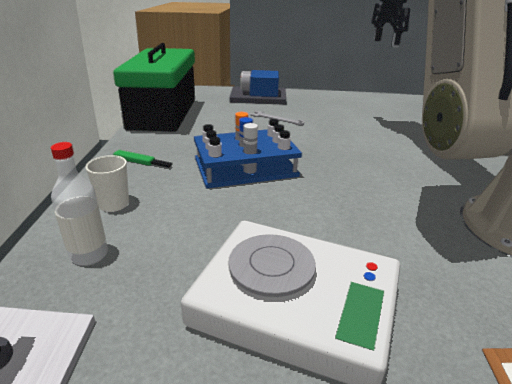

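The top view shows the orange cap at (391,179) at the row's end, with blue at (373,186) and white at (349,193). The fittings are at (330,155)…(369,142) and (361,240)…(401,226), and the pan centre is at (131,224). In the side view the pan centre is at (272,262) and the orange cap at (241,116).

```bash
python3 - <<'E'
from h import *
import pickle
a,b=pickle.load(open("f.pkl","rb"))
for n,u,v,z in [("orange",391,179,122),("blue",373,186,122),("white",350,192.5,122),("f1",331,154,100),("f2",350,148,100),("f3",370,141,100),("g1",361.5,239,100),("g2",382,231.5,100),("g3",402,225,100),("pan",131,224,75)]: print(n,hit(a,u,v,z))
print("side pan",hit(b,272,262,75),"orange",hit(b,241,114,122))
big=cv2.resize(a["color"][110:280,290:430,::-1],None,fx=3.5,fy=3.5,interpolation=cv2.INTER_CUBIC)
cv2.imwrite("pics/c.png",big)
E
```

```text
orange [ 570.7 -236.2  122. ]
blue [ 558.4 -204.6  122. ]
white [ 547. -165.  122.]
f1 [ 618.4 -139.3  100. ]
f2 [ 629.7 -173.3  100. ]
f3 [ 643.1 -209.7  100. ]
g1 [ 471.2 -188.1  100. ]
g2 [ 483.8 -224.2  100. ]
g3 [ 494.9 -260.1  100. ]
pan [496.2 209.2  75. ]
side pan [498.4 213.6  75. ] orange [ 574.1 -236.   122. ]
```

View pics/c.png

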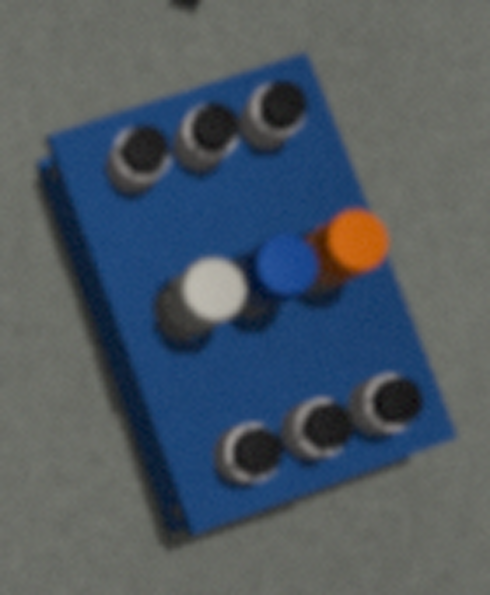

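Points fit the given sizes: the rack is turned about 0.33 rad, the orange vial is near (570,-235.5), and the pan is near (497,211). I'm going above the vial now.

```bash

python3 -m creep '[{"tx":0.25,"ty":0.2,"yaw":0.06,"claw":-0.4},{"tx":0.5,"ty":0.4,"yaw":0.13,"claw":-0.4},{"tx":0.75,"ty":0.6,"yaw":0.19,"claw":-0.4},{"tx":1,"ty":0.8,"yaw":0.25,"claw":-0.4}]' 40
python3 -m creep '[{"tx":0.25,"ty":0.2,"yaw":0.06,"claw":-0.4},{"tx":0.5,"ty":0.4,"yaw":0.13,"claw":-0.4},{"tx":0.75,"ty":0.6,"yaw":0.19,"claw":-0.4},{"tx":1,"ty":0.8,"yaw":0.25,"claw":-0.4}]'
python3 -m creep '[{"tx":0.25,"ty":0.2,"yaw":0.06,"claw":-0.4},{"tx":0.5,"ty":0.4,"yaw":0.13,"claw":-0.4},{"tx":0.75,"ty":0.6,"yaw":0.19,"claw":-0.4},{"tx":1,"ty":0.8,"yaw":0.25,"claw":-0.4}]'
python3 -m creep '[{"tx":0.25,"ty":0.2,"yaw":0.06,"claw":-0.4},{"tx":0.5,"ty":0.4,"yaw":0.13,"claw":-0.4},{"tx":0.7,"ty":0.6,"yaw":0.19,"claw":-0.4},{"tx":0.88,"ty":0.7,"yaw":0.255,"claw":-0.4},{"tx":0.88,"ty":0.7,"yaw":0.255,"claw":-0.4},{"tx":0.88,"ty":0.7,"yaw":0.255,"claw":-0.4}]'
python3 - <<'E'
from h import *
import pickle
s=read_state(); g=save("wrist","pics/w1.png"); T=tool(s,g); pickle.dump((s,g,T),open("w1.pkl","wb"))
print(s["position"],np.arctan2(s["tcp_rot"][1,1],s["tcp_rot"][0,1]),s["gripper_width"],s["q"],T)
E
```

```text
[ 181.75393973 -545.03918809  230.51343868] -1.2490437700054358 0.9993303200266067 [-1.38861082e+00  3.13900496e-01  4.50957276e-02  1.30360180e+00
 -1.30419536e-05  1.43122945e+00] [[ 3.17434673e-01  9.13105683e-01  2.55877392e-01  2.46618580e+02]
 [-9.48277710e-01  3.06270474e-01  8.34732375e-02 -5.23633655e+02]
 [-2.14780267e-03 -2.69140127e-01  9.63098634e-01  3.72581713e+02]
 [ 0.00000000e+00  0.00000000e+00  0.00000000e+00  1.00000000e+00]]invalid input
invalid input
invalid input
invalid input
```

View pics/w1.png

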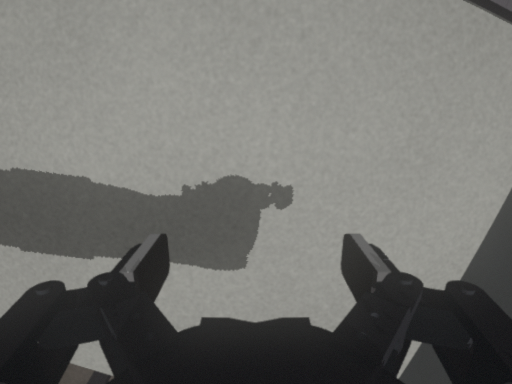

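The wrist picture shows bare table between the fingers, and the arm has not moved: the rows were refused. A row probably needs every key, so I'm adding tz.

```bash

python3 -m creep '[{"tx":0.25,"ty":0.2,"tz":0,"yaw":0.06,"claw":-0.4},{"tx":0.5,"ty":0.4,"tz":0,"yaw":0.13,"claw":-0.4},{"tx":0.75,"ty":0.6,"tz":0,"yaw":0.19,"claw":-0.4},{"tx":1,"ty":0.8,"tz":0,"yaw":0.25,"claw":-0.4}]' 40
```

```text
time_s: 0.55
position: [282.5, -464.5, 231.0]
tcp_rot: [[0.753, 0.658, -0.0], [0.658, -0.753, 0.001], [0.0, -0.001, -1.0]]
wrist_force: [0.3, -0.1, 0.2]
gripper_width: 0.696
finger_force: 0.0
```

```bash

python3 -m creep '[{"tx":0.25,"ty":0.2,"tz":0,"yaw":0.06,"claw":-0.4},{"tx":0.5,"ty":0.4,"tz":0,"yaw":0.13,"claw":-0.4},{"tx":0.75,"ty":0.6,"tz":0,"yaw":0.19,"claw":-0.4},{"tx":1,"ty":0.8,"tz":0,"yaw":0.25,"claw":-0.4}]' 40
python3 -m creep '[{"tx":0.25,"ty":0.2,"tz":0,"yaw":0.06,"claw":-0.4},{"tx":0.5,"ty":0.4,"tz":0,"yaw":0.13,"claw":-0.4},{"tx":0.75,"ty":0.6,"tz":0,"yaw":0.19,"claw":-0.4},{"tx":1,"ty":0.8,"tz":0,"yaw":0.25,"claw":-0.4}]' 40
python3 -m creep '[{"tx":0.25,"ty":0.2,"tz":0,"yaw":0.06,"claw":-0.4},{"tx":0.5,"ty":0.4,"tz":0,"yaw":0.13,"claw":-0.4},{"tx":0.7,"ty":0.6,"tz":0,"yaw":0.19,"claw":-0.4},{"tx":0.88,"ty":0.7,"tz":0,"yaw":0.255,"claw":-0.4},{"tx":0.88,"ty":0.7,"tz":0,"yaw":0.255,"claw":-0.4},{"tx":0.88,"ty":0.7,"tz":0,"yaw":0.255,"claw":-0.4},{"tx":0.88,"ty":0.7,"tz":0,"yaw":0.255,"claw":-0.4}]'
python3 - <<'E'
from h import *
import pickle
s=read_state(); g=save("wrist","pics/w2.png"); T=tool(s,g); pickle.dump((s,g,T),open("w1.pkl","wb"))
print(s["position"],np.arctan2(s["tcp_rot"][1,1],s["tcp_rot"][0,1]),s["gripper_width"],s["q"])
E
```

```text
time_s: 0.95
position: [382.7, -384.5, 231.1]
tcp_rot: [[0.444, 0.896, -0.0], [0.896, -0.444, 0.0], [0.0, -0.0, -1.0]]
wrist_force: [0.4, -0.3, -0.0]
gripper_width: 0.706
finger_force: 0.0
time_s: 1.35
position: [482.6, -304.4, 231.0]
tcp_rot: [[0.067, 0.998, -0.0], [0.998, -0.067, 0.0], [0.0, -0.0, -1.0]]
wrist_force: [-0.2, -0.8, 1.1]
gripper_width: 0.701
finger_force: 0.0
time_s: 2.05
position: [569.1, -236.0, 231.1]
tcp_rot: [[-0.322, 0.947, -0.001], [0.947, 0.322, 0.0], [0.0, -0.001, -1.0]]
wrist_force: [-0.0, 1.1, 0.1]
gripper_width: 0.7
finger_force: 0.0
[ 569.10098941 -235.96842057  231.08905454] 0.3277783125226141 0.7002262130965359 [-5.23158087e-01  3.95719810e-01  1.64212365e-01  1.34002519e+00
 -2.44337420e-04  7.19860149e-01]
```

View pics/w2.png

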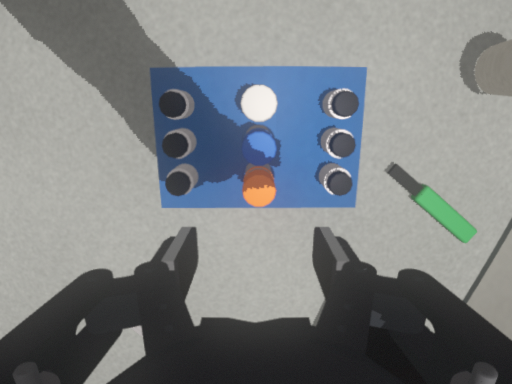

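The wrist view shows the orange cap's top at (259,192), blue at (261,150) and white at (259,102). The fittings on either side are at (174,103)…(181,181) and (345,103)…(338,181), and the fingers line up with the row.

```bash
python3 - <<'E'
from h import *
import pickle
s,g,T=pickle.load(open("w1.pkl","rb"))
P={n:hit(g,u,v,z,T) for n,u,v,z in [("o",259,192,122),("w",259,102,122),("f1",174,103,100),("f3",181,181,100),("g1",345,103,100),("g3",338,181,100)]}
print(P)
for a,b in [("f1","f3"),("g1","g3"),("w","o")]:
    d=P[b]-P[a]; print(np.hypot(*d[:2]),np.arctan2(d[0],-d[1]))
print((P["f3"]+P["g3"])/2)
E
```

```text
{'o': array([ 574.6, -240.2,  122. ]), 'w': array([ 549.2, -166.8,  122. ]), 'f1': array([ 476.7, -191.7,  100. ]), 'f3': array([ 502. , -260.1,  100. ]), 'g1': array([ 623.3, -141.5,  100. ]), 'g3': array([ 645.7, -211. ,  100. ])}
72.9290751346814 0.35427703978840125
73.02061352796211 0.3117898617402629
77.67058645330287 0.33315071196828644
[ 573.85 -235.55  100.  ]
```

```bash

python3 -m creep '[{"tx":0.04,"ty":-0.02,"tz":-0.25,"yaw":0,"claw":-0.4},{"tx":0.04,"ty":-0.02,"tz":-0.5,"yaw":0,"claw":-0.4},{"tx":0.04,"ty":-0.02,"tz":-0.7,"yaw":0,"claw":-0.4},{"tx":0.04,"ty":-0.02,"tz":-0.8,"yaw":0,"claw":-0.4},{"tx":0.04,"ty":-0.02,"tz":-0.8,"yaw":0,"claw":-0.4},{"tx":0.04,"ty":-0.02,"tz":-0.8,"yaw":0,"claw":-0.4}]' 40
python3 - <<'E'
from h import *
import pickle
s=read_state(); g=save("wrist","pics/w3.png"); T=tool(s,g); pickle.dump((s,g,T),open("w3.pkl","wb"))
print(s["position"])
E
```

```text
time_s: 2.7
position: [573.9, -238.1, 152.2]
tcp_rot: [[-0.323, 0.946, 0.001], [0.946, 0.323, -0.0], [-0.001, 0.001, -1.0]]
wrist_force: [0.5, 0.3, 0.2]
gripper_width: 0.701
finger_force: 0.0
[ 573.88111261 -238.09833993  152.18000227]
```

View pics/w3.png

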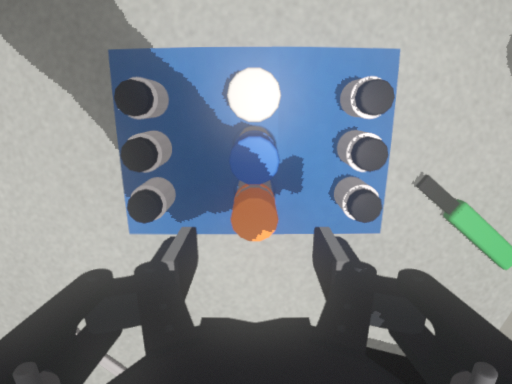

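The orange cap's top is now at about (255,219), centred between the fingers and clear of the fittings at (145,206) and (364,204).

```bash
python3 - <<'E'
from h import *
import pickle
s,g,T=pickle.load(open("w3.pkl","rb"))
print(hit(g,255,219,122,T),hit(g,145,206,100,T),hit(g,364,204,100,T))
E
```

```text
[ 574.3 -238.3  122. ] [ 500.3 -262.7  100. ] [ 646.4 -211.1  100. ]
```

The vial sits within 0.5 mm of the tool axis. I'm descending 70 mm and closing.

```bash

python3 -m creep '[{"tx":0,"ty":0,"tz":-0.2,"yaw":0,"claw":-0.4},{"tx":0,"ty":0,"tz":-0.4,"yaw":0,"claw":-0.4},{"tx":0,"ty":0,"tz":-0.55,"yaw":0,"claw":-0.4},{"tx":0,"ty":0,"tz":-0.65,"yaw":0,"claw":-0.4},{"tx":0,"ty":0,"tz":-0.7,"yaw":0,"claw":-0.4},{"tx":0,"ty":0,"tz":-0.7,"yaw":0,"claw":-0.4},{"tx":0,"ty":0,"tz":-0.7,"yaw":0,"claw":-0.4}]' 40
python3 -m creep '[{"tx":0,"ty":0,"tz":0,"yaw":0,"claw":0},{"tx":0,"ty":0,"tz":0,"yaw":0,"claw":0.2},{"tx":0,"ty":0,"tz":0,"yaw":0,"claw":0.4},{"tx":0,"ty":0,"tz":0,"yaw":0,"claw":1},{"tx":0,"ty":0,"tz":0,"yaw":0,"claw":1},{"tx":0,"ty":0,"tz":0,"yaw":0,"claw":1},{"tx":0,"ty":0,"tz":0,"yaw":0,"claw":1}]' 40
```

```text
time_s: 3.45
position: [574.4, -237.8, 82.3]
tcp_rot: [[-0.324, 0.946, 0.001], [0.946, 0.324, -0.001], [-0.001, 0.001, -1.0]]
wrist_force: [1.2, 0.9, 0.2]
gripper_width: 0.699
finger_force: 0.0
time_s: 4.15
position: [574.1, -237.8, 82.1]
tcp_rot: [[-0.324, 0.946, 0.001], [0.946, 0.324, -0.001], [-0.001, 0.001, -1.0]]
wrist_force: [-1.2, 0.3, 6.1]
gripper_width: 0.34
finger_force: 39.2
```

```bash

python3 -m creep '[{"tx":0,"ty":0,"tz":0.05,"yaw":0,"claw":1},{"tx":0,"ty":0,"tz":0.12,"yaw":0,"claw":1},{"tx":0,"ty":0,"tz":0.24,"yaw":0,"claw":1},{"tx":0,"ty":0,"tz":0.36,"yaw":0,"claw":1},{"tx":0,"ty":0,"tz":0.48,"yaw":0,"claw":1},{"tx":0,"ty":0,"tz":0.6,"yaw":0,"claw":1},{"tx":0,"ty":0,"tz":0.75,"yaw":0,"claw":1},{"tx":0,"ty":0,"tz":0.9,"yaw":0,"claw":1},{"tx":0,"ty":0,"tz":1,"yaw":0,"claw":1}]' 40
python3 -m creep '[{"tx":0,"ty":0,"tz":0.2,"yaw":0,"claw":1},{"tx":0,"ty":0,"tz":0.4,"yaw":0,"claw":1},{"tx":0,"ty":0,"tz":0.5,"yaw":0,"claw":1},{"tx":0,"ty":0,"tz":0.55,"yaw":0,"claw":1},{"tx":0,"ty":0,"tz":0.55,"yaw":0,"claw":1}]' 40
python3 - <<'E'
from h import *
import pickle
s=read_state(); g=save("side","pics/s2.png"); w=grab_frame("wrist"); pickle.dump((s,g,w),open("s2.pkl","wb"))
cv2.imwrite("pics/s2.png",np.hstack([g["color"][20:220,150:350],w["color"][40:384:,100:420][::1]][:1])[:,:,::-1].repeat(2,0).repeat(2,1))
E
```

```text
time_s: 5.05
position: [574.3, -237.8, 183.4]
tcp_rot: [[-0.324, 0.946, 0.002], [0.946, 0.324, -0.001], [-0.002, 0.001, -1.0]]
wrist_force: [0.5, -0.2, -1.5]
gripper_width: 0.343
finger_force: 39.6
time_s: 5.55
position: [574.0, -237.7, 236.7]
tcp_rot: [[-0.324, 0.946, 0.001], [0.946, 0.324, -0.0], [-0.001, 0.001, -1.0]]
wrist_force: [-1.0, 0.4, -2.7]
gripper_width: 0.34
finger_force: 39.6
```

View pics/s2.png

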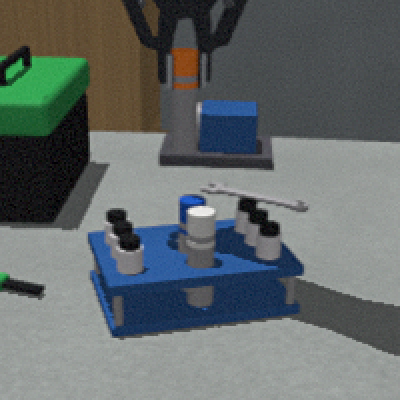

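The vial hangs upright in the fingers at crop (182,100), clear above the rack. Blue (192,210) and white (201,240) are still standing. I'm carrying it toward the pan.

```bash

python3 -m creep '[{"tx":-0.02,"ty":0.1,"tz":0,"yaw":0,"claw":1},{"tx":-0.06,"ty":0.3,"tz":0,"yaw":0,"claw":1},{"tx":-0.1,"ty":0.55,"tz":0,"yaw":0,"claw":1},{"tx":-0.14,"ty":0.8,"tz":0,"yaw":0,"claw":1},{"tx":-0.18,"ty":1,"tz":0,"yaw":0,"claw":1}]' 40
python3 -m creep '[{"tx":-0.05,"ty":0.25,"tz":0,"yaw":0,"claw":1},{"tx":-0.1,"ty":0.5,"tz":0,"yaw":0,"claw":1},{"tx":-0.14,"ty":0.75,"tz":0,"yaw":0,"claw":1},{"tx":-0.18,"ty":1,"tz":0,"yaw":0,"claw":1}]' 40
python3 -m creep '[{"tx":-0.05,"ty":0.25,"tz":0,"yaw":0,"claw":1},{"tx":-0.1,"ty":0.5,"tz":0,"yaw":0,"claw":1},{"tx":-0.14,"ty":0.75,"tz":0,"yaw":0,"claw":1},{"tx":-0.18,"ty":0.95,"tz":0,"yaw":0,"claw":1},{"tx":-0.2,"ty":1,"tz":0,"yaw":0,"claw":1},{"tx":-0.2,"ty":1,"tz":0,"yaw":0,"claw":1},{"tx":-0.2,"ty":1,"tz":0,"yaw":0,"claw":1}]' 40
python3 - <<'E'
from h import *
import pickle
s=read_state(); g=save("wrist","pics/w4.png"); T=tool(s,g); pickle.dump((s,g,T),open("w4.pkl","wb"))
print(s["position"])
E
```

```text
time_s: 6.15
position: [554.9, -135.5, 235.6]
tcp_rot: [[-0.324, 0.946, -0.001], [0.946, 0.324, 0.001], [0.001, -0.001, -1.0]]
wrist_force: [1.5, 0.8, -1.4]
gripper_width: 0.34
finger_force: 39.6
time_s: 6.55
position: [537.1, -36.0, 236.0]
tcp_rot: [[-0.324, 0.946, -0.0], [0.946, 0.324, 0.0], [0.0, -0.0, -1.0]]
wrist_force: [0.7, -0.1, -2.0]
gripper_width: 0.338
finger_force: 39.6
time_s: 7.25
position: [517.9, 62.2, 236.2]
tcp_rot: [[-0.324, 0.946, 0.0], [0.946, 0.324, -0.0], [-0.0, 0.0, -1.0]]
wrist_force: [1.4, -0.9, -1.9]
gripper_width: 0.339
finger_force: 39.6
[517.8541751   62.16577466 236.20179188]
```

View pics/w4.png

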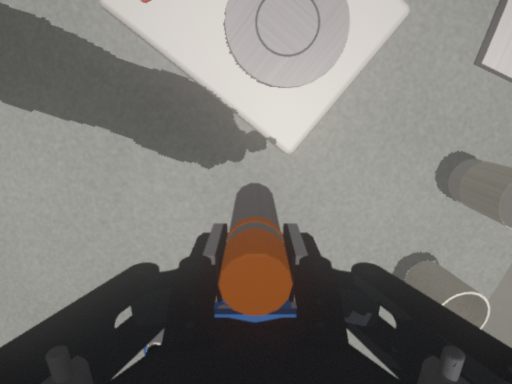

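The pan ring is centred at about (288,24): ring left edge 256, right edge 320, bottom 56. The vial hangs straight below the gripper.

```bash
python3 - <<'E'
from h import *
import pickle
s,g,T=pickle.load(open("w4.pkl","rb"))
c=hit(g,288,24,75,T);l=hit(g,256,24,75,T);r=hit(g,320,24,75,T);b=hit(g,288,56,75,T)
print(c,np.linalg.norm(c-l),np.linalg.norm(c-r),np.linalg.norm(c-b),c-s["position"])
E
```

```text
[500.7 209.5  75. ] 30.392268753747217 30.492294108512066 28.886155853626487 [ -17.1541751   147.33422534 -161.20179188]
```

```bash

python3 -m creep '[{"tx":-0.03,"ty":0.2,"tz":0,"yaw":0,"claw":1},{"tx":-0.06,"ty":0.45,"tz":0,"yaw":0,"claw":1},{"tx":-0.09,"ty":0.7,"tz":0,"yaw":0,"claw":1},{"tx":-0.12,"ty":1,"tz":0,"yaw":0,"claw":1}]' 40
python3 -m creep '[{"tx":-0.03,"ty":0.25,"tz":0,"yaw":0,"claw":1},{"tx":-0.05,"ty":0.4,"tz":0,"yaw":0,"claw":1},{"tx":-0.06,"ty":0.49,"tz":0,"yaw":0,"claw":1},{"tx":-0.06,"ty":0.49,"tz":-0.2,"yaw":0,"claw":1},{"tx":-0.06,"ty":0.49,"tz":-0.4,"yaw":0,"claw":1},{"tx":-0.06,"ty":0.49,"tz":-0.6,"yaw":0,"claw":1},{"tx":-0.06,"ty":0.49,"tz":-0.75,"yaw":0,"claw":1},{"tx":-0.06,"ty":0.49,"tz":-0.8,"yaw":0,"claw":1},{"tx":-0.06,"ty":0.49,"tz":-0.8,"yaw":0,"claw":1},{"tx":-0.06,"ty":0.49,"tz":-0.8,"yaw":0,"claw":1}]' 40
python3 - <<'E'
from h import *
import pickle
s=read_state(); w=save("wrist","pics/w5f.png"); g=save("side","pics/s3f.png"); pickle.dump((s,w,tool(s,w),g),open("w5.pkl","wb"))
print(s["position"])
A=cv2.resize(w["color"][130:330,130:390],(520,400)); B=cv2.resize(g["color"][140:340,200:340],(280,400))
cv2.imwrite("pics/w5.png",np.hstack([A,B])[:,:,::-1])
E
```

```text
time_s: 7.7
position: [506.3, 161.9, 236.2]
tcp_rot: [[-0.321, 0.947, 0.0], [0.947, 0.321, -0.0], [-0.0, 0.0, -1.0]]
wrist_force: [1.0, 0.5, -1.7]
gripper_width: 0.342
finger_force: 39.6
time_s: 8.7
position: [500.5, 211.2, 157.1]
tcp_rot: [[-0.323, 0.946, 0.001], [0.946, 0.323, 0.0], [-0.0, 0.001, -1.0]]
wrist_force: [0.3, 0.2, -1.4]
gripper_width: 0.344
finger_force: 39.7
[500.52868092 211.18493162 157.08199989]
```

View pics/w5.png

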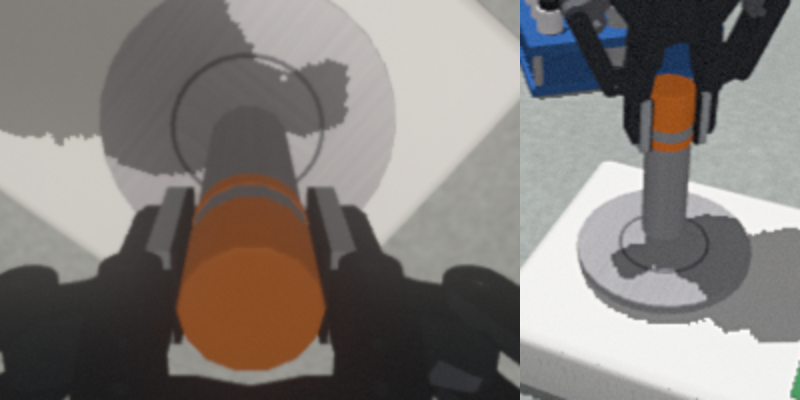

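The vial is over the ring with its underside about 12 mm above the pan. In the side crop the bottom is at (665,240) and the ring centre at (664,244). I'm lowering gently and watching the force.

```bash

python3 -m creep '[{"tx":0,"ty":0,"tz":-0.03,"yaw":0,"claw":1},{"tx":0,"ty":0,"tz":-0.06,"yaw":0,"claw":1},{"tx":0,"ty":0,"tz":-0.08,"yaw":0,"claw":1},{"tx":0,"ty":0,"tz":-0.09,"yaw":0,"claw":1},{"tx":0,"ty":0,"tz":-0.1,"yaw":0,"claw":1},{"tx":0,"ty":0,"tz":-0.1,"yaw":0,"claw":1},{"tx":0,"ty":0,"tz":-0.1,"yaw":0,"claw":1}]' 40
python3 -m creep '[{"tx":0,"ty":0,"tz":-0.005,"yaw":0,"claw":1},{"tx":0,"ty":0,"tz":-0.01,"yaw":0,"claw":1},{"tx":0,"ty":0,"tz":-0.01,"yaw":0,"claw":1}]' 40
```

```text
time_s: 9.5
position: [499.9, 211.5, 146.3]
tcp_rot: [[-0.324, 0.946, 0.0], [0.946, 0.324, 0.0], [-0.0, 0.0, -1.0]]
wrist_force: [0.4, 0.6, -2.8]
gripper_width: 0.342
finger_force: 39.7
time_s: 9.8
position: [499.8, 211.5, 145.3]
tcp_rot: [[-0.324, 0.946, -0.0], [0.946, 0.324, -0.0], [-0.0, -0.0, -1.0]]
wrist_force: [0.9, -0.0, -2.2]
gripper_width: 0.344
finger_force: 39.7
```

```bash

python3 -m creep '[{"tx":0,"ty":0,"tz":-0.005,"yaw":0,"claw":1},{"tx":0,"ty":0,"tz":-0.005,"yaw":0,"claw":1}]' 40 | grep -E "pos|wrist"
python3 -m creep '[{"tx":0,"ty":0,"tz":-0.005,"yaw":0,"claw":1},{"tx":0,"ty":0,"tz":-0.005,"yaw":0,"claw":1}]' 40 | grep -E "pos|wrist"
```

```text
position: [499.9, 211.5, 145.1]
wrist_force: [-0.9, -0.8, -0.8]
position: [499.9, 211.5, 145.1]
wrist_force: [-1.1, 0.1, 4.6]
```

The vial now touches the pan with a few newtons. I'm releasing in small steps, then rising straight up.

```bash

python3 -m creep '[{"tx":0,"ty":0,"tz":0,"yaw":0,"claw":0.3},{"tx":0,"ty":0,"tz":0,"yaw":0,"claw":0.2},{"tx":0,"ty":0,"tz":0,"yaw":0,"claw":0.1},{"tx":0,"ty":0,"tz":0,"yaw":0,"claw":-0.1},{"tx":0,"ty":0,"tz":0,"yaw":0,"claw":-0.4},{"tx":0,"ty":0,"tz":0,"yaw":0,"claw":-0.4},{"tx":0,"ty":0,"tz":0,"yaw":0,"claw":-0.4},{"tx":0,"ty":0,"tz":0.1,"yaw":0,"claw":-0.4},{"tx":0,"ty":0,"tz":0.3,"yaw":0,"claw":-0.4},{"tx":0,"ty":0,"tz":0.55,"yaw":0,"claw":-0.4},{"tx":0,"ty":0,"tz":0.8,"yaw":0,"claw":-0.4},{"tx":0,"ty":0,"tz":1,"yaw":0,"claw":-0.4},{"tx":0,"ty":0,"tz":1,"yaw":0,"claw":-0.4}]' 20
python3 -m creep '[{"tx":0,"ty":-0.3,"tz":0.2,"yaw":0,"claw":-0.4},{"tx":0,"ty":-0.6,"tz":0.2,"yaw":0,"claw":-0.4},{"tx":0,"ty":-0.9,"tz":0.2,"yaw":0,"claw":-0.4},{"tx":0,"ty":-0.9,"tz":0.2,"yaw":0,"claw":-0.4},{"tx":0,"ty":-0.9,"tz":0.2,"yaw":0,"claw":-0.4}]' 20
python3 - <<'E'
from h import *
t=grab_frame("top");g=grab_frame("side")
A=cv2.resize(t["color"][120:340,40:430],(585,330));B=cv2.resize(g["color"][100:320,190:330],(210,330))
cv2.imwrite("pics/end.png",np.hstack([A,B])[:,:,::-1])
E
```

```text
time_s: 11.5
position: [501.6, 212.0, 248.2]
tcp_rot: [[-0.324, 0.946, 0.006], [0.946, 0.324, 0.002], [-0.001, 0.007, -1.0]]
wrist_force: [0.1, -1.1, 0.6]
gripper_width: 0.701
finger_force: 0.0
time_s: 12.0
position: [499.6, 121.1, 263.9]
tcp_rot: [[-0.322, 0.947, -0.001], [0.947, 0.322, 0.0], [0.001, -0.0, -1.0]]
wrist_force: [-0.0, -0.1, -0.1]
gripper_width: 0.694
finger_force: 0.0
```

View pics/end.png

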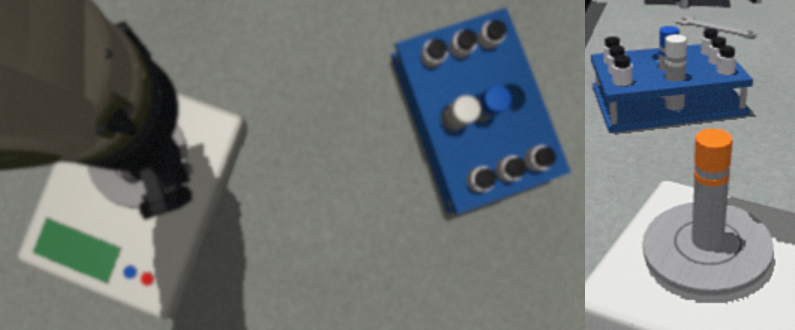

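The vial stands upright on the pan (side crop: cap top at (713,138), ring centre about (707,243)), and blue and white are still in the rack. I've used all my pictures, so one numeric check of centring and then hand-in.

```bash
python3 - <<'E'
from h import *
g=grab_frame("side");c=cv2.cvtColor(g["color"],cv2.COLOR_RGB2HSV)
m=(cv2.inRange(c,(5,130,80),(20,255,255))); m[:170]=0; m[235:]=0; m[:,:250]=0; m[:,310:]=0
ys,xs=np.where(m); 
for y in range(ys.min(),ys.max(),4): r=xs[ys==y]; print(y,r.min(),r.max(),end=" | ")
t=ys.min(); r=[(xs[ys==y].min()+xs[ys==y].max())/2 for y in range(t+5,t+18)]
print("\ntop centre",hit(g,np.mean(r)-.0,t+5,185),"ring",hit(g,272,262,75))
# expected pixel of vial axis foot: rays at x-values
gr=cv2.cvtColor(g["color"],cv2.COLOR_RGB2GRAY)
for y in (245,252,255,262): print(y,gr[y,225:320].tolist())
E
```

```text
186 269 280 | 190 264 286 | 194 264 287 | 198 264 287 | 202 263 286 | 206 263 286 | 210 264 285 | 214 263 280 | 218 263 285 | 222 267 282 | 
top centre [499.7 208.9 185. ] ring [498.4 213.6  75. ]
245 [228, 231, 230, 232, 229, 230, 231, 227, 232, 232, 228, 195, 165, 162, 163, 166, 170, 169, 168, 168, 162, 167, 170, 162, 164, 167, 167, 162, 167, 167, 166, 163, 168, 167, 164, 166, 140, 99, 87, 90, 87, 91, 91, 87, 91, 96, 88, 92, 86, 87, 87, 88, 86, 87, 88, 86, 85, 80, 92, 151, 171, 169, 166, 163, 165, 169, 168, 165, 171, 166, 171, 166, 170, 171, 171, 166, 117, 81, 88, 98, 114, 116, 116, 115, 117, 119, 113, 114, 119, 119, 118, 119, 117, 114, 118]
252 [229, 229, 229, 228, 231, 227, 193, 165, 165, 166, 167, 164, 170, 174, 164, 168, 169, 167, 164, 167, 165, 166, 165, 165, 166, 166, 162, 148, 117, 121, 148, 166, 169, 164, 169, 169, 130, 89, 87, 91, 89, 92, 93, 92, 91, 94, 91, 95, 90, 85, 85, 86, 87, 89, 85, 82, 81, 80, 145, 169, 170, 166, 145, 121, 128, 154, 166, 168, 166, 170, 166, 166, 164, 167, 168, 167, 167, 166, 165, 166, 167, 166, 170, 172, 168, 170, 142, 116, 113, 117, 117, 116, 116,
[... 209 characters left out ...]
94, 91, 94, 84, 89, 92, 94, 92, 86, 88, 91, 87, 93, 86, 90, 89, 86, 85, 74, 82, 83, 85, 79, 82, 91, 131, 139, 111, 145, 168, 171, 162, 168, 168, 166, 164, 168, 166, 170, 166, 165, 169, 171, 172, 169, 169, 171, 172, 158, 127, 115, 114, 114, 115, 122, 117]
262 [233, 231, 225, 183, 169, 173, 170, 166, 169, 169, 169, 167, 165, 164, 167, 172, 165, 166, 168, 167, 165, 169, 165, 164, 137, 101, 140, 168, 164, 164, 164, 164, 165, 166, 164, 169, 154, 121, 93, 92, 86, 92, 93, 88, 92, 92, 90, 91, 85, 90, 85, 87, 85, 89, 84, 85, 81, 81, 81, 80, 85, 83, 80, 80, 83, 83, 83, 81, 57, 69, 73, 81, 150, 169, 167, 167, 164, 167, 168, 167, 167, 173, 170, 168, 164, 165, 169, 174, 172, 168, 201, 231, 236, 235, 236]
```

```bash
python3 -c "
from workcell import *
print(job_done())"
```

```text
the job is handed in; nothing more can be done
None
```

The orange-capped vial stands upright on the balance pan, within about 5 mm of its centre, the blue and white vials are still in the rack, and the job was handed in at about 12 s.

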